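# Click the detachable handle onto the tart skillet

## Task

The tart is ready to be carried to the oven: pick up the loose handle, slide its open end onto the skillet's stub until the sprung brass catch pops up through the slot, then tug the handle firmly straight back, so that the skillet comes up against the rim of its board and the catch takes the load, and let go of it. Do not wrench the catch, and do not ram, lift or tip the skillet, and leave the jar, the ramekin and the brush alone.

Things in the scene. Friction and masses are not known exactly. Their poses are not given: they have to be found in the camera images.
- skillet: Black cast-iron skillet with an unbaked lattice tart, 2.3 kg, standing loose in the recess of board; 240 mm across the rim, 200 mm at its foot, 50 mm high. Origin: centre of the underside; z up. Along its -x (towards the robot and to its right) stick out a black collar, 36 mm wide, 26 mm high, and from that the bright steel stub; a small helper lip is at +x.
- board: Round wooden serving board under the skillet, 272 mm across, fixed. Origin: centre of its underside. Its recess, 212 mm across, floor 12 mm above the worktop, rim 22 mm, holds the skillet's foot with 6 mm of play when centred (it starts off-centre): it slides at 3 to 5 N of sideways push or pull until it meets the rim, and then stands firm.
- shoulder (a point): Point on the stub's axis in the collar's flat end face (the shoulder), 130 mm along -x from the skillet's origin, 36 mm above its underside: the handle's mouth stops here when fully home. Axes as the skillet's.
- stub_end (a point): Centre of the stub's free end, 55 mm from the shoulder along -x of the skillet; axes as the skillet's. The stub is level, of rectangular section, 20 mm wide (y), 14 mm high (z), smooth (friction about 0.15); its last 8 mm taper to 13 x 7 mm as a lead-in.
- catch: Brass spring catch (button) in the stub's top, 8 x 9 mm, 5.5 mm proud. Origin: in its flat top, 15 mm from the shoulder and 12.5 mm above the stub's axis when up. Sinks straight down (spring 5.5 to 9 N). Its outer side is a 45 degree ramp: 9 to 12 N of push rides over it. Its side to the skillet is square, 13.5 mm from the shoulder; a firm tug is some 12 N, over 20 N harms it.
- handle: Detachable handle lying flat on the worktop, slot up: 180 mm long, 28 mm wide, 22 mm high, 240 g, plain parallel sides, balances near its middle. Salmon grip (105 mm, -x end), black band, bright steel sleeve (75 mm, +x end). Origin: centre of the underside at mid length; +x points to the open mouth, z up. On the stub its x and the skillet's x point the same way.
- mouth (a point): Centre of the sleeve's open mouth: 90 mm along +x from the handle's origin, 11 mm above its underside; axes as the handle's. The sleeve is a straight rectangular tube, 3 mm wall, inside 22 mm wide, 16 mm high, 75 mm deep: 1 mm clearance all round on the stub.
- slot (a point): Centre of the slot in the sleeve's top wall, 14 mm long, 12 mm wide, 19 mm behind the mouth, at the outer surface. The catch pops up into it when the mouth is about 1.5 mm short of the shoulder: the push falls off, then the sleeve meets the shoulder. Locked, the sleeve has about 1.5 mm of play along the stub; tugged back, the slot's front edge bears on the catch.
- flour_jar: White jar with a wooden lid, 80 mm across, 85 mm high; a bystander. Origin: centre of its underside.
- ramekin: Blue ceramic ramekin, 90 mm across, 50 mm high; a bystander. Origin: centre of its underside.
- pastry_brush: Pastry brush with a wooden handle, 200 mm long, lying flat; a bystander. Origin: centre of its underside; long axis x.
Things that resemble listed ones, but are neither listed nor needed, are in the scene too. Leave any green look-alike of the handle alone.

How it is judged:
By the outcome, as a careful person would: the job done as asked, in the order asked, and still so for the second after the job is handed in, with the robot touching nothing.
It also fails if it takes over 53 s, if anything falls off the work surface, if the arm or the gripper's body presses on something with over 40 N, if the wrist force passes 120 N, or if a joint passes its speed limit or range.

## Robot

A 6-joint arm with a two-finger parallel gripper is mounted at the origin on the work surface. World frame = base frame: x ahead of the robot, y to its left, z up, the work surface at z = 0. Lengths are in m, angles in rad, forces in N, time in s.
With the tool pointing down it reaches from about 0.3 to 0.825 m from the base axis. Payload 5.4 kg.
Tool frame: the origin (TCP) lies on the front face of the gripper's body, between the roots of the fingers; the fingertips stand 88 mm ahead of it and the grasp point (between the pads) lies 69 mm ahead of it (arm.tip_extent is the distance from the TCP to the fingertips, in m); z points along the fingers, y is the line along which they close (so a half turn about z gives the same grasp; the last joint's range is limited). The gripper opens to 92 mm and grips with 3 to 60 N. Pads are 20 mm wide; open, the fingers measure 128 mm over their backs; the gripper's body (75 mm by 189 mm) begins 69 mm behind the grasp point.
Start: joints at [-0.21, 0.158, 1.597, -0, 1.386, -0.21], TCP at [0.575, -0, 0.303] pointing down, gripper open.
Joint ranges: [-2.91, 2.91], [-0.94, 2.29], [0.18, 2.7], [-1.29, 4.43], [0.17, 2.64], [-3, 3]. Speed limits (rad/s): [2.57, 2.57, 3.14, 3.14, 3.14, 3.14].

## Interface

Orientations are given as a 3x3 rotation matrix whose columns are the frame's x, y, z axes.
In Python, from workcell import arm gives the robot as it stands.
- The arm moves only by the tool move_arm, never from a script. Its argument "targets" is a list of rows, each a list of 7 numbers: the shift along the tool's x, y, z in mm, then the turn, a rotation vector about the tool's x, y, z in rad, then the opening, from -1 (shut) to 1 (fully open). A call has 1 to 12 rows; each row shifts and turns the commanded pose from where the row before left it, along the tool's axes as they then stand; what a row does not reach is not made up. A row lasts 1/8 s, in which the tool goes at most 62.5 mm and 10.7 degrees, less where a joint would pass 70% of its speed; a pose out of reach is approached as far as the arm can. A call with a gripper value outside its range is refused whole. The fingers move at their own pace and stop on an object; "squeeze" is the grip in N (left out, the last holds). Time passes only in rows, so rows that do not move let the fingers close. It gives the time, the measured TCP pose, the force, the opening and the grip force at its end, in the units of the state.
- arm.state(): the state, without advancing time (a new reading comes with each control period).
- arm.camera(name): name is "scene" or "side" or "wrist"; returns a dict with "pixels" (400x640x3 uint8, red, green, blue), "K" (3x3 intrinsics, pixels), "R" (3x3) and "t" (3): a world point X has camera coordinates R X + t. Camera axes: x right, y down, z forward; pixel columns grow to the right and rows downward; lengths in m; the calibration is good to about 2 mm. A picture is of the moment at which its call begins. There is no depth.
- arm.hand_in(): hands the job in; it is judged then, once.
The state is a dict: "time_s": time; "joint_positions": joint angles; "joint_velocities": joint speeds; "joint_efforts": joint torques, N m; "tool_pos": TCP position; "tool_rot": TCP orientation; "force": force on the tool from outside, world axes, zero at the start; "wrist_torque": the same for the moment, N m; "opening": finger opening in m; "gripper_force": force on a finger pad.
Only numpy, scipy, OpenCV 4.12 (cv2) and the standard library are available. Lean on these libraries where they do the work, as an engineer would, in place of code of your own. Each camera call takes 0.05 s, during which the arm holds its last target. There are 200 camera calls.

## Working session

There is one attempt and no reset: what is moved stays moved. The work goes in short steps, Python scripts to look and compute and a tool call to move; the robot and the scene stay as the last step left them, time stands still between calls to the robot, and variables do not carry over. Pictures are saved under pics/ and viewed, at most 10 in all, crops included, and the job is handed in when it is done.

Besides the shell and the picture viewer there is one more tool, called after "Emit:" as name(argument=value, ...), one argument or row to a line, values as JSON. move_arm: Moves the arm, as the interface text tells. Its arguments: {"type":"object","properties":{"targets":{"type":"array","items":{"type":"array","items":{"type":"number"}}},"squeeze":{"type":"number"}},"required":["targets"]}

```bash
mkdir -p pics; ls; cat > h.py <<'E'
import numpy as np, cv2
from workcell import arm
def grab(n,f=None):
    c=arm.camera(n)
    c['pixels']=np.ascontiguousarray(c['pixels'])
    if f: cv2.imwrite('pics/'+f,c['pixels'][:,:,::-1])
    return c
def ray(c,u,v,z):
    K,R,t=map(np.array,(c['K'],c['R'],c['t']))
    d=R.T@np.linalg.solve(K,[u,v,1.]); o=-R.T@t
    return o+d*(z-o[2])/d[2]
def proj(c,X):
    p=np.array(c['K'])@(np.array(c['R'])@np.array(X)+np.array(c['t'])); return p[:2]/p[2]
E
python3 - <<'E'
from h import *
for n in ['scene','side','wrist']:
    c=grab(n,n+'0.png'); print(n,(-np.array(c['R']).T@c['t']).round(3),np.array(c['K'])[0,0])
print(arm.state())
E
```

```text
pics
scene [ 1.192 -0.283  0.65 ] 371.1957851435608
side [ 0.338 -0.796  0.901] 381.6653206653122
wrist [0.575 0.076 0.383] 295.24202264714023
{'time_s': 0.15, 'joint_positions': array([-2.10113388e-01,  1.58904386e-01,  1.59788751e+00, -4.18959377e-06,
        1.38619567e+00, -2.10101681e-01]), 'joint_velocities': array([-0.00049737, -0.00072742, -0.00459679, -0.00105278,  0.0006295 ,
       -0.00153972]), 'joint_efforts': array([ 3.99315013e-04, -3.85916662e+01, -3.22434962e+01,  7.02334754e-02,
        3.51220253e-02, -9.48688057e-05]), 'tool_pos': array([5.74660125e-01, 4.26550571e-05, 3.01972733e-01]), 'tool_rot': array([[ 1.11306166e-05,  9.99999068e-01, -1.36509204e-03],
       [ 9.99999959e-01, -1.07389678e-05,  2.86909852e-04],
       [ 2.86894925e-04, -1.36509518e-03, -9.99999027e-01]]), 'force': array([-0.05744729, -0.56085966,  0.0137214 ]), 'wrist_torque': array([ 0.05683149, -0.01323017, -0.00430144]), 'gripper_force': 0.0, 'opening': 0.09213315050470929}
```

View pics/scene0.png

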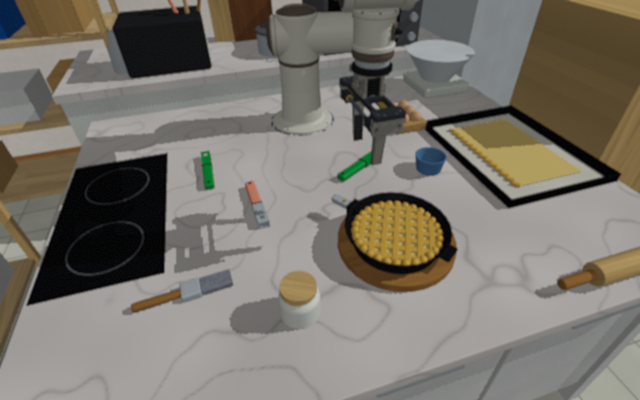

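View pics/side0.png

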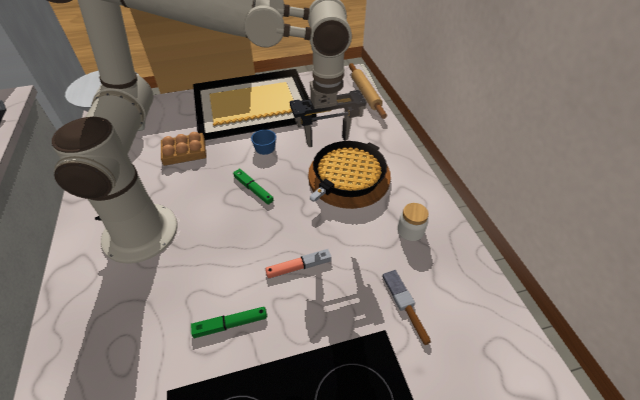

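View pics/wrist0.png

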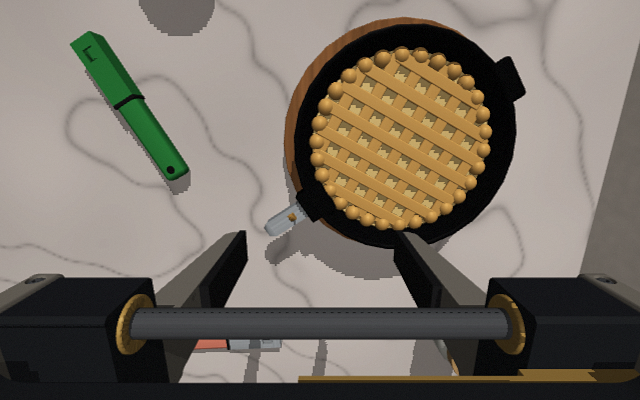

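The scene shows the salmon handle at scene (258,203) / side (298,264), the skillet at wrist (400,140), and its stub pointing lower-left with its end at wrist (268,230). The green look-alikes are at scene (207,170) and (355,167).

```bash
python3 - <<'E'
from h import *
c=grab('side')
for n,p in dict(grip_end=(267,270),mouth=(330,256),jar=(414,212)).items(): print(n,ray(c,*p,0.018).round(3))
hsv=cv2.cvtColor(c['pixels'],cv2.COLOR_RGB2HSV)
m=cv2.inRange(hsv,(0,90,120),(10,255,255)); n,l,s,ce=cv2.connectedComponentsWithStats(m)
print(s[:6],ce[:6])
w=grab('wrist')
for n,p in dict(stub=(268,228),collar=(313,203),lip=(511,78)).items(): print(n,ray(w,*p,0.05).round(4))
print(ray(w,404,133,0.062))
# skillet rim ellipse from dark mask
g=w['pixels'].max(2); m=((g<45)*255).astype(np.uint8); m[240:]=0
cs,_=cv2.findContours(m,0,2); k=max(cs,key=cv2.contourArea); print(cv2.boundingRect(k), w['R'])
E
```

```text
grip_end [ 0.341 -0.241  0.018]
mouth [ 0.515 -0.244  0.018]
jar [ 0.801 -0.163  0.018]
[[     0      0    640    400 255588]
 [   266    257     37     21    412]] [[319.55677888 199.39064432]
 [284.27669903 267.33980583]]
stub [ 0.5121 -0.0501  0.05  ]
collar [ 0.5665 -0.0189  0.05  ]
lip [0.7756 0.1175 0.05  ]
[0.66409094 0.06177556 0.062     ]
(294, 24, 231, 216) [[ 9.99999456e-01 -7.58996008e-04  7.14963871e-04]
 [-9.23602494e-04 -9.62996542e-01  2.69512165e-01]
 [ 4.83949078e-04 -2.69512679e-01 -9.62996720e-01]]
```

Emit:
move_arm(
  targets=[
    [-30,-27,0,0,0,0,1],
    [-30,-27,0,0,0,0,1],
    [-30,-27,0,0,0,0,1],
    [-30,-27,0,0,0,0,1],
    [-30,-27,0,0,0,0,1],
    [-30,-27,0,0,0,0,1],
    [-30,-27,0,0,0,0,1],
    [-33,-26,0,0,0,0,1],
  ],
)

```text
time_s: 1.25
tool_pos: [0.359, -0.2437, 0.3027]
tool_rot: [[-0.0, 1.0, 0.0], [1.0, 0.0, -0.0], [-0.0, 0.0, -1.0]]
force: [-0.7, 0.3, 0.2]
opening: 0.092
gripper_force: 0.0
```

Emit:
move_arm(
  targets=[
    [0,0,0,0,0,0.157,1],
    [0,0,0,0,0,0.157,1],
    [0,0,0,0,0,0.157,1],
    [0,0,0,0,0,0.157,1],
    [0,0,0,0,0,0.157,1],
    [0,0,0,0,0,0.157,1],
    [0,0,0,0,0,0.157,1],
    [0,0,0,0,0,0.157,1],
    [0,0,0,0,0,0.157,1],
    [0,0,0,0,0,0.158,1],
    [0,0,0,0,0,0,1],
  ],
)

```text
time_s: 2.62
tool_pos: [0.3599, -0.243, 0.3027]
tool_rot: [[1.0, 0.002, -0.0], [0.002, -1.0, 0.0], [-0.0, -0.0, -1.0]]
force: [-0.1, -0.2, 0.4]
opening: 0.0919
gripper_force: 0.0
```

```bash
python3 - <<'E'
from h import *
c=grab('wrist','wrist1.png'); print(arm.state()['tool_rot'].round(4))
E
```

```text
[[ 1.0e+00  2.8e-03 -0.0e+00]
 [ 2.8e-03 -1.0e+00  1.0e-04]
 [-0.0e+00 -1.0e-04 -1.0e+00]]
```

View pics/wrist1.png

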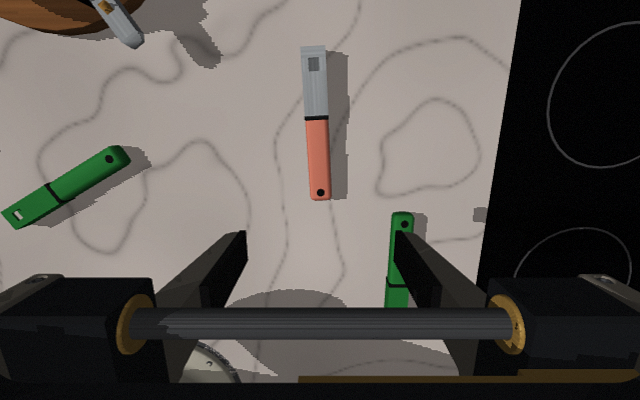

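Handle: mouth end (314,48), slot (313,64), grip end (320,198). A green look-alike is at (400,250), and the stub end is at (133,42).

```bash
python3 - <<'E'
from h import *
c=grab('wrist')
hsv=cv2.cvtColor(c['pixels'],cv2.COLOR_RGB2HSV)
m=cv2.inRange(hsv,(0,90,100),(10,255,255)); n,l,s,ce=cv2.connectedComponentsWithStats(m)
i=1+s[1:,4].argmax(); print(s[i],ce[i])
ys,xs=np.where(l==i)
for r in range(s[i][1]+5,s[i][1]+s[i][3]-8,10):
    x=xs[ys==r]; a=ray(c,x.min(),r,.022);b=ray(c,x.max()+1,r,.022); print(r,((a+b)/2).round(4),round(np.linalg.norm(a-b),4))
for n,p in dict(mouthL=(302,48),mouthR=(326,46),slot=(313.5,64),band=(316,118),gripend=(320.5,200),gr1=(400,212),gr2=(396,285)).items(): print(n,ray(c,*p,.022).round(4))
E
```

```text
[ 306  120   24   81 1613] [317.80595164 158.11903286]
125 [ 0.4297 -0.2383  0.022 ] 0.0249
135 [ 0.4181 -0.2389  0.022 ] 0.0264
145 [ 0.4063 -0.2395  0.022 ] 0.0254
155 [ 0.3943 -0.2407  0.022 ] 0.0256
165 [ 0.3821 -0.2407  0.022 ] 0.0258
175 [ 0.3696 -0.242   0.022 ] 0.0261
185 [ 0.3569 -0.2426  0.022 ] 0.0251
mouthL [ 0.5127 -0.2223  0.022 ]
mouthR [ 0.5147 -0.249   0.022 ]
slot [ 0.4963 -0.235   0.022 ]
band [ 0.4377 -0.2377  0.022 ]
gripend [ 0.3374 -0.2433  0.022 ]
gr1 [ 0.3216 -0.3456  0.022 ]
gr2 [ 0.2159 -0.3479  0.022 ]
```

Emit:
move_arm(
  targets=[
    [16,-1,40,0,0,-0.047,1],
    [17,-1,40,0,0,0,1],
    [16,-1,40,0,0,0,1],
    [16,-1,40,0,0,0,1],
    [0,0,30,0,0,0,1],
    [0,0,15,0,0,0,1],
    [0,0,6,0,0,0,1],
    [0,0,0,0,0,0,1],
  ],
)

```text
time_s: 3.72
tool_pos: [0.4251, -0.2371, 0.0923]
tool_rot: [[0.999, 0.047, 0.001], [0.047, -0.999, -0.001], [0.001, 0.001, -1.0]]
force: [-0.1, 0.8, 0.3]
opening: 0.092
gripper_force: 0.0
```

Emit:
move_arm(
  targets=[
    [0,0,0,0,0,0,-1],
    [0,0,0,0,0,0,-1],
    [0,0,0,0,0,0,-1],
    [0,0,0,0,0,0,-1],
    [0,0,0,0,0,0,-1],
    [0,0,0,0,0,0,-1],
    [0,0,0,0,0,0,-1],
  ],
  squeeze=40,
)

```text
time_s: 4.6
tool_pos: [0.4248, -0.2368, 0.0917]
tool_rot: [[0.999, 0.047, -0.0], [0.047, -0.999, -0.0], [-0.0, 0.0, -1.0]]
force: [-0.0, 0.5, -0.7]
opening: 0.0279
gripper_force: 40.0
```

Emit:
move_arm(
  targets=[
    [0,0,-15,0,0,0,-1],
    [0,0,-40,0,0,0,-1],
    [0,0,-45,0,0,0,-1],
    [-10,-28,0,0,0,0,-1],
    [-10,-30,0,0,0,0,-1],
    [-10,-30,0,0,0,0,-1],
    [-8,-26,0,0,0,0,-1],
    [0,0,0,0,0,-0.16,-1],
    [0,0,0,0,0,-0.16,-1],
    [0,0,0,0,0,-0.16,-1],
    [0,0,0,0,0,0,-1],
  ],
)

```text
time_s: 5.98
tool_pos: [0.3814, -0.1245, 0.1922]
tool_rot: [[0.865, 0.501, 0.0], [0.501, -0.865, -0.0], [0.0, 0.0, -1.0]]
force: [-1.0, 0.1, -2.7]
opening: 0.0274
gripper_force: 40.0
```

```bash
python3 - <<'E'
from h import *
c=grab('wrist','wrist2.png'); s=arm.state(); print(s['tool_pos'],s['tool_rot'].round(4),s['force'])
c=grab('side'); print(ray(c,264,148,.025), ray(c,240,175,.02),ray(c,270,200,.02))
E
```

```text
[ 0.38146206 -0.12456012  0.1921325 ] [[ 8.659e-01  5.002e-01  4.000e-04]
 [ 5.002e-01 -8.659e-01 -2.000e-04]
 [ 2.000e-04  3.000e-04 -1.000e+00]] [ 0.82350711 -0.00669819 -1.72012798]
[0.41832489 0.2423693  0.025     ] [0.31926177 0.13611779 0.02      ] [0.39420011 0.00050191 0.02      ]
```

View pics/wrist2.png

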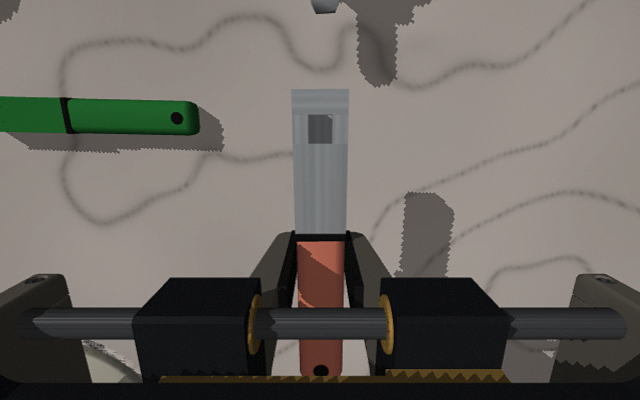

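Emit:
move_arm(
  targets=[
    [15,15,-10,0,0,0,-1],
    [15,15,-10,0,0,0,-1],
    [15,15,-10,0,0,0,-1],
    [15,15,-10,0,0,0,-1],
    [10,0,-10,0,0,0,-1],
    [0,0,0,0,0,0,-1],
    [0,0,0,0,0,0,-1],
  ],
)

```text
time_s: 6.95
tool_pos: [0.4714, -0.1408, 0.2412]
tool_rot: [[0.864, 0.503, -0.001], [0.503, -0.864, 0.001], [-0.001, -0.001, -1.0]]
force: [0.4, -0.1, -2.5]
opening: 0.0281
gripper_force: 40.0
```

```bash
python3 - <<'E'
from h import *
c=grab('wrist','wrist3.png'); s=arm.state(); print(s['tool_pos'],s['tool_rot'].round(4))
cv2.imwrite('pics/wrist3c.png',cv2.resize(c['pixels'][0:200,130:400,::-1],None,fx=2.9,fy=2.9,interpolation=cv2.INTER_CUBIC))
E
```

```text
[ 0.47135873 -0.14089325  0.24107973] [[ 8.646e-01  5.025e-01 -1.300e-03]
 [ 5.025e-01 -8.646e-01  6.000e-04]
 [-8.000e-04 -1.200e-03 -1.000e+00]]
```

View pics/wrist3c.png

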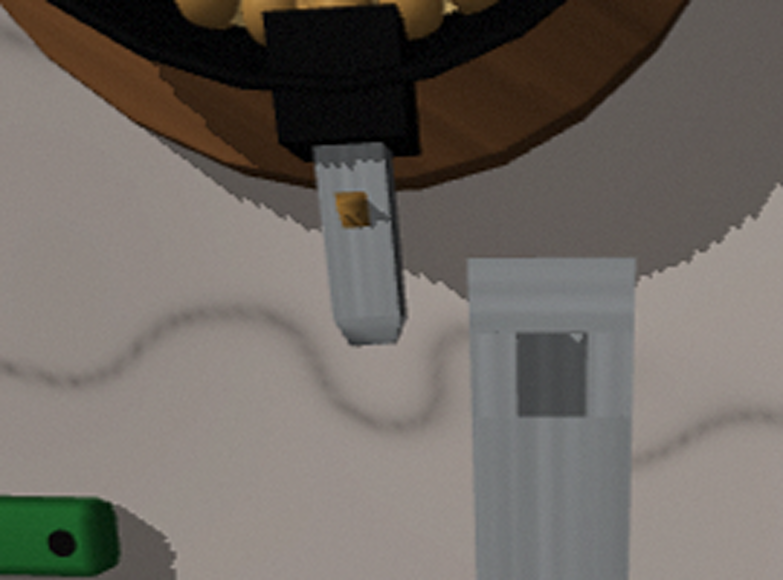

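The crop shows the stub left of the gripped sleeve, with its top left edge running (315,150)→(337,322) in crop pixels. The catch is at (352,208), the collar's front at y≈150, and the mouth edge at y≈259 spans x 468–636.

```bash
python3 - <<'E'
from h import *
c=grab('wrist'); s=arm.state(); p=s['tool_pos'];T=s['tool_rot']
g=cv2.GaussianBlur(c['pixels'],(3,3),0).astype(int).sum(2)//3
for r in range(54,112,6): print(r,g[r,232:274].tolist())
cr=lambda u,v:(u/2.9+130-.33,v/2.9-.33)
tl=lambda q:(T.T@(q-p)*1000).round(1)
for n,(u,v,z) in dict(sl0=(316,160,.055),sl1=(336,315,.055),sr0=(388,165,.055),sr1=(398,300,.055),catch=(352,208,.0605),end=(372,344,.05),catchR=(352,226,.0605),
   mL=(468,259,.1710),mR=(636,259,.1710),slot=(552,374,.1710),slotF=(552,333,.171),slotB=(552,417,.171)).items():
    q=ray(c,*cr(u,v),z); print(n,q.round(4),tl(q))
E
```

```text
54 [25, 15, 6, 2, 5, 19, 45, 66, 73, 73, 73, 72, 70, 71, 71, 75, 77, 76, 73, 75, 88, 97, 88, 77, 78, 82, 81, 76, 74, 73, 62, 45, 35, 33, 31, 30, 30, 31, 32, 33, 34, 35]
60 [30, 32, 33, 34, 34, 40, 63, 97, 116, 120, 121, 120, 118, 117, 118, 121, 126, 127, 124, 121, 121, 122, 125, 126, 125, 123, 122, 123, 122, 119, 101, 67, 44, 39, 38, 37, 36, 36, 36, 35, 34, 31]
66 [87, 88, 88, 88, 88, 85, 86, 99, 114, 119, 120, 121, 116, 104, 95, 93, 96, 96, 93, 92, 90, 86, 83, 94, 113, 123, 123, 122, 121, 121, 115, 88, 52, 45, 63, 77, 80, 80, 79, 80, 82, 84]
72 [87, 87, 87, 86, 87, 86, 87, 94, 107, 116, 119, 121, 121, 115, 102, 90, 81, 75, 69, 63, 56, 47, 41, 39, 48, 63, 73, 80, 88, 100, 111, 103, 71, 47, 56, 79, 90, 91, 90, 90, 89, 89]
78 [143, 136, 119, 99, 93, 97, 97, 96, 104, 117, 120, 118, 120, 119, 117, 111, 98, 93, 96, 97, 93, 86, 87, 96, 99, 96, 98, 110, 120, 122, 122, 118, 92, 55, 45, 65, 85, 91, 90, 90, 91, 90]
84 [144, 144, 143, 144, 145, 145, 144, 145, 144, 135, 123, 118, 118, 120, 120, 118, 118, 120, 123, 127, 127, 124, 121, 122, 123, 124, 123, 122, 121, 120, 121, 120, 105, 72, 47, 53, 
[... 758 characters left out ...]
0, 122, 124, 123, 121, 119, 119, 119, 119, 118, 117, 116, 117, 118, 115, 91, 62, 71, 112, 142, 149, 148]
sl0 [ 0.5476 -0.0185  0.055 ] [127.5 -67.4 186.1]
sl1 [ 0.5126 -0.0421  0.055 ] [ 85.4 -64.6 186.1]
sr0 [ 0.5567 -0.0369  0.055 ] [126.2 -46.9 186.1]
sr1 [ 0.5256 -0.0562  0.055 ] [ 89.6 -45.9 186.1]
catch [ 0.5413 -0.0345  0.0605] [114.1 -56.7 180.6]
end [ 0.51   -0.0543  0.05  ] [ 77.1 -55.3 191.1]
catchR [ 0.5371 -0.0366  0.0605] [109.4 -57.  180.6]
mL [ 0.5421 -0.0833  0.171 ] [ 90.2 -14.2  70.1]
mR [ 0.5561 -0.1075  0.171 ] [90.1 13.7 70. ]
slot [ 0.533  -0.1047  0.171 ] [71.6 -0.3 70.1]
slotF [ 0.5389 -0.1013  0.171 ] [78.4 -0.3 70. ]
slotB [ 0.5268 -0.1083  0.171 ] [64.3 -0.3 70.1]
```

```bash
python3 - <<'E'
from h import *
c=grab('wrist'); s=arm.state(); p=s['tool_pos'];T=s['tool_rot']
tl=lambda u,v:(T.T@(ray(c,u,v,.055)-p)*1000)
L=[(60,238.4),(72,239.7),(84,241.2),(90,242),(96,242.8),(102,243.5)]
R=[(60,262.6),(72,263.7),(78,264.3),(84,264.7),(90,265.4),(96,265.8),(102,266.4)]
for E in (L,R):
    q=np.array([tl(u,v) for v,u in E]); f=np.polyfit(q[:,0]-100,q[:,1],1); print(f, q[[0,-1],:2].round(1))
print(p,T.round(4))
for n,u,v,z in [('shoulderface',252,52,.055),('tip',258,111,.055)]: print(n,tl(u,v))
E
```

```text
[-5.92907371e-02 -6.65667467e+01] [[123.6 -67.9]
 [ 90.5 -66. ]]
[-4.50970729e-02 -4.67284277e+01] [[123.6 -47.8]
 [ 90.5 -46.3]]
[ 0.47148164 -0.14107023  0.24115347] [[ 8.646e-01  5.024e-01 -1.100e-03]
 [ 5.024e-01 -8.646e-01  5.000e-04]
 [-7.000e-04 -1.000e-03 -1.000e+00]]
shoulderface [129.64402287 -56.22821889 186.1236619 ]
tip [ 83.11706569 -53.9441824  186.15215961]
```

Emit:
move_arm(
  targets=[
    [0,0,0,0,0,-0.052,-1],
    [-17,-10,0,0,0,0,-1],
    [-20,-20,0,0,0,0,-1],
    [0,-21,15,0,0,0,-1],
    [0,0,25,0,0,0,-1],
    [0,0,30,0,0,0,-1],
    [0,0,30,0,0,0,-1],
    [0,0,12,0,0,0,-1],
    [0,0,0,0,0,0,-1],
    [0,0,0,0,0,0,-1],
  ],
)

```text
time_s: 8.35
tool_pos: [0.414, -0.1194, 0.1309]
tool_rot: [[0.837, 0.547, 0.002], [0.547, -0.837, -0.001], [0.001, 0.002, -1.0]]
force: [0.2, -0.1, -1.6]
opening: 0.0276
gripper_force: 40.0
```

```bash
python3 - <<'E'
from h import *
c=grab('wrist'); s=arm.state(); print(s['tool_pos'],s['tool_rot'].round(4),s['force'])
d=grab('side')
a=cv2.resize(c['pixels'][0:180,230:410],(600,600),interpolation=cv2.INTER_CUBIC)[:590]
u,v=proj(d,s['tool_pos']+s['tool_rot']@[.09,0,.08]).astype(int); print(u,v)
cv2.imwrite('pics/w4.png',a[:,:,::-1]); cv2.imwrite('pics/s4.png',cv2.resize(d['pixels'][v-50:v+50,u-60:u+60],(720,600),interpolation=cv2.INTER_CUBIC)[:,:,::-1])
E
```

```text
[ 0.41412293 -0.11938253  0.13095268] [[ 0.8371  0.547   0.0021]
 [ 0.547  -0.8371 -0.0014]
 [ 0.001   0.0023 -1.    ]] [-0.20214875  0.26711873 -2.07153927]
305 203
```

View pics/w4.png

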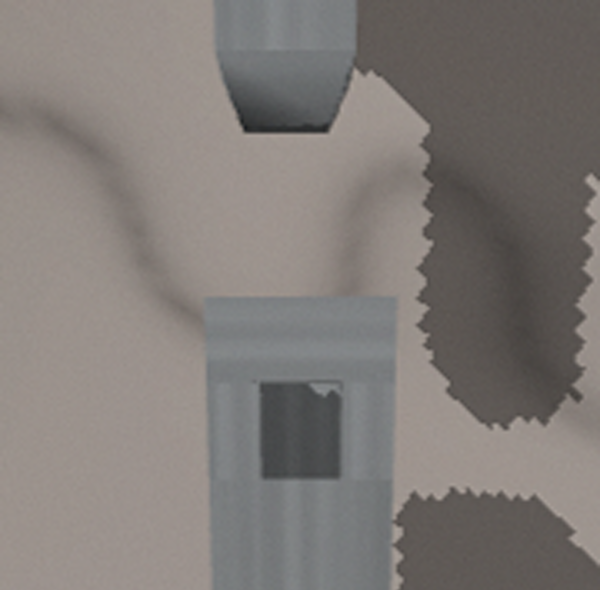

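View pics/s4.png

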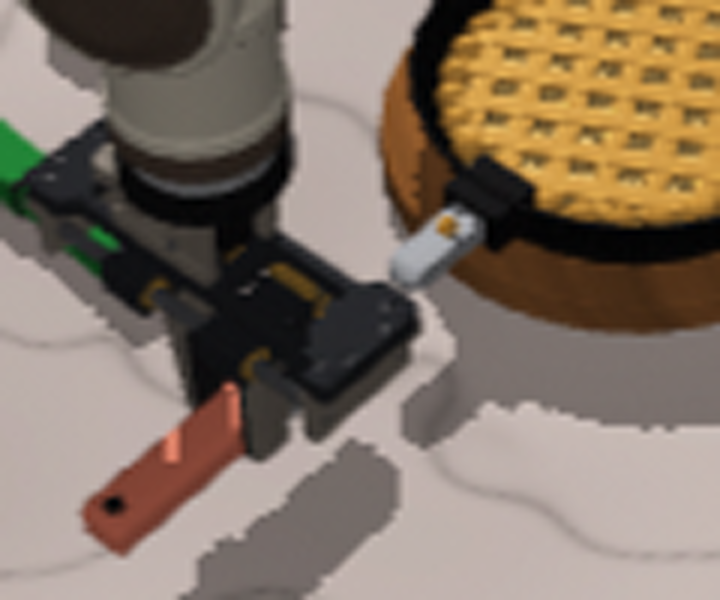

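In the near view, the sleeve and stub are parallel. The stub's centre is at crop x≈285 and the mouth's centre at x≈301, so a small move to the left is needed.

```bash
python3 - <<'E'
from h import *
c=grab('wrist'); s=arm.state(); p=s['tool_pos'];T=s['tool_rot']
cr=lambda u,v:(u/3.3333+230-.35,v/3.3333-.35)
for n,u,v,z in [('stub50',285,50,.055),('stub5',284.5,5,.055),('tip',285.5,132,.0515),('mouth',301,297,.0613),('slot',301,430,.0613),('far',301,580,.0613)]:
    print(n,(T.T@(ray(c,*cr(u,v),z)-p)*1000).round(2))
print(s['tool_pos'],T.round(4))
E
```

```text
stub50 [123.63  -2.29  75.86]
stub5 [129.19  -2.33  75.87]
tip [114.02  -2.32  79.35]
mouth [ 9.027e+01 -7.000e-02  6.954e+01]
slot [71.64 -0.09 69.52]
far [48.99 -0.12 69.5 ]
[ 0.41398885 -0.11926437  0.13075472] [[ 8.371e-01  5.471e-01  1.900e-03]
 [ 5.471e-01 -8.371e-01 -1.200e-03]
 [ 9.000e-04  2.000e-03 -1.000e+00]]
```

Emit:
move_arm(
  targets=[
    [0,-2.2,2.1,0,0,0,-1],
    [5,0,0,0,0,0,-1],
    [5,0,0,0,0,0,-1],
    [5,0,0,0,0,0,-1],
    [3,0,0,0,0,0,-1],
    [0,0,0,0,0,0,-1],
    [0,0,0,0,0,0,-1],
  ],
)

```text
time_s: 9.38
tool_pos: [0.4271, -0.1072, 0.1276]
tool_rot: [[0.837, 0.547, -0.0], [0.547, -0.837, -0.0], [-0.0, -0.0, -1.0]]
force: [0.5, -0.1, -2.4]
opening: 0.0276
gripper_force: 40.0
```

```bash
python3 - <<'E'
from h import *
c=grab('wrist'); s=arm.state(); p=s['tool_pos'];T=s['tool_rot']
g=cv2.GaussianBlur(c['pixels'],(3,3),0).astype(int).sum(2)//3
print(p,T.round(4),s['force'])
for r in (10,20,30,85,100): print(r,g[r,285:355].tolist())
E
```

```text
[ 0.42706703 -0.1071787   0.12755247] [[ 8.372e-01  5.470e-01 -2.000e-04]
 [ 5.470e-01 -8.372e-01  1.000e-04]
 [-1.000e-04 -1.000e-04 -1.000e+00]] [-0.76387509 -0.07922632 -1.76225432]
10 [90, 89, 89, 89, 89, 89, 90, 90, 90, 90, 90, 90, 90, 89, 91, 105, 121, 126, 126, 126, 126, 128, 130, 129, 127, 126, 126, 126, 126, 126, 128, 131, 135, 136, 137, 135, 134, 131, 129, 128, 128, 129, 130, 132, 132, 132, 131, 130, 129, 128, 128, 127, 127, 128, 128, 127, 127, 125, 119, 105, 95, 93, 93, 93, 93, 93, 93, 93, 94, 94]
20 [149, 150, 150, 149, 141, 123, 102, 100, 120, 136, 125, 103, 91, 90, 92, 103, 119, 126, 126, 126, 127, 128, 130, 130, 129, 127, 127, 127, 127, 127, 128, 131, 135, 137, 138, 137, 135, 133, 131, 130, 130, 131, 131, 132, 134, 133, 132, 130, 130, 129, 128, 127, 127, 128, 128, 128, 127, 125, 116, 102, 94, 93, 93, 94, 94, 93, 93, 93, 94, 94]
30 [150, 150, 149, 149, 150, 149, 149, 150, 150, 150, 150, 151, 151, 151, 150, 144, 134, 128, 126, 126, 127, 129, 130, 130, 129, 128, 128, 127, 127, 128, 130, 133, 135, 138, 138, 137, 135, 132, 130, 130, 130, 130, 131, 132, 133, 132, 132, 131, 130, 128, 128, 128, 127, 127, 128, 127, 127, 125, 114, 100, 93, 93, 94, 94, 94, 94, 94, 94, 94, 94]
85 [145, 145, 146, 147, 147, 147, 148, 149, 149, 149, 149, 149, 149, 150, 150, 150, 151, 151, 151, 151, 152, 151, 151, 151, 151, 151, 151, 151, 151, 152, 151, 151, 151, 152, 151, 151, 151, 150, 150, 150, 150, 150, 149, 148, 148, 147, 147, 146, 144, 142, 142, 141, 139, 136, 134, 132, 129, 126, 124, 123, 124, 125, 126, 127, 128, 128, 129, 130, 131, 132]
100 [139, 141, 143, 144, 144, 143, 136, 128, 126, 126, 126, 126, 126, 126, 126, 126, 126, 126, 126, 127, 126, 126, 126, 126, 126, 127, 127, 126, 127, 126, 126, 127, 127, 126, 126, 127, 127, 127, 126, 126, 127, 127, 126, 126, 127, 127, 127, 128, 127, 127, 127, 127, 127, 128, 128, 127, 127, 127, 127, 128, 128, 127, 128, 131, 137, 141, 143, 143, 144, 145]
```

Emit:
move_arm(
  targets=[
    [0,1.1,-1.1,0,0,0,-1],
    [0,0,0,0,0,0,-1],
    [0,0,0,0,0,0,-1],
    [0,0,0,0,0,0,-1],
  ],
)

```text
time_s: 9.93
tool_pos: [0.4277, -0.1081, 0.1287]
tool_rot: [[0.837, 0.547, -0.0], [0.547, -0.837, 0.0], [-0.0, -0.0, -1.0]]
force: [0.2, 0.1, -2.1]
opening: 0.0278
gripper_force: 40.0
```

```bash
cat > chk.py <<'E'
from h import *
c=grab('wrist'); s=arm.state(); p=s['tool_pos'];T=s['tool_rot']
g=cv2.GaussianBlur(c['pixels'],(3,3),0).astype(float).sum(2)/3
print(p,T.round(4),s['force'])
def edge(r,a,b):
    d=np.abs(np.gradient(g[r,a:b]))**2; return a+(d*np.arange(b-a)).sum()/d.sum()
def off(rows,l,r,z):
    q=[(T.T@(ray(c,(edge(k,*l)+edge(k,*r))/2,k,z)-p)*1000)[1] for k in rows]; return np.round(q,2)
print('stub',off((5,12,20),(296,305),(339,348),.055),'mouth',off((97,100,103),(288,296),(344,352),.059))
E
python3 chk.py
```

```text
[ 0.42775201 -0.10808103  0.12868313] [[ 0.8371  0.547  -0.    ]
 [ 0.547  -0.8371  0.    ]
 [ 0.     -0.     -1.    ]] [-0.80265776  0.41517033 -2.03768723]
stub [-0.42 -0.4  -0.39] mouth [-0.32 -0.27 -0.19]
```

Emit:
move_arm(
  targets=[
    [4,0,0,0,0,0,-1],
    [4,0,0,0,0,0,-1],
    [4,0,0,0,0,0,-1],
    [4,0,0,0,0,0,-1],
    [4,0,0,0,0,0,-1],
    [0,0,0,0,0,0,-1],
  ],
)

```text
time_s: 10.72
tool_pos: [0.4447, -0.097, 0.1287]
tool_rot: [[0.837, 0.547, 0.0], [0.547, -0.837, -0.0], [0.0, 0.0, -1.0]]
force: [0.1, -0.9, -1.1]
opening: 0.0276
gripper_force: 40.0
```

Emit:
move_arm(
  targets=[
    [4,0,0,0,0,0,-1],
    [4,0,0,0,0,0,-1],
    [4,0,0,0,0,0,-1],
    [0,0,0,0,0,0,-1],
  ],
)

```text
time_s: 11.22
tool_pos: [0.4548, -0.0904, 0.1287]
tool_rot: [[0.837, 0.547, 0.0], [0.547, -0.837, 0.0], [0.0, 0.0, -1.0]]
force: [-0.5, -0.0, -2.8]
opening: 0.0275
gripper_force: 40.0
```

Emit:
move_arm(
  targets=[
    [2,0,0,0,0,0,-1],
    [2,0,0,0,0,0,-1],
    [2,0,0,0,0,0,-1],
    [0,0,0,0,0,0,-1],
  ],
)

```text
time_s: 11.72
tool_pos: [0.4597, -0.0872, 0.1287]
tool_rot: [[0.837, 0.547, 0.0], [0.547, -0.837, -0.0], [0.0, 0.0, -1.0]]
force: [-1.0, -0.7, -2.0]
opening: 0.0278
gripper_force: 40.0
```

Emit:
move_arm(
  targets=[
    [2,0,0,0,0,0,-1],
    [2,0,0,0,0,0,-1],
    [0,0,0,0,0,0,-1],
  ],
)

```text
time_s: 12.1
tool_pos: [0.4631, -0.0851, 0.1288]
tool_rot: [[0.837, 0.547, 0.0], [0.547, -0.837, -0.0], [0.0, 0.0, -1.0]]
force: [0.3, -0.7, -2.1]
opening: 0.0273
gripper_force: 40.0
```

```bash
python3 - <<'E'
from h import *
c=grab('wrist','w5f.png'); d=grab('side'); s=arm.state(); print(s['tool_pos'],s['force'])
a=cv2.resize(c['pixels'][0:130,240:400],(640,520),interpolation=cv2.INTER_CUBIC)
cv2.imwrite('pics/w5.png',a[:,:,::-1])
E
```

```text
[ 0.46295828 -0.08511467  0.12871904] [ 0.0348386   0.31661164 -1.44154374]
```

View pics/w5.png

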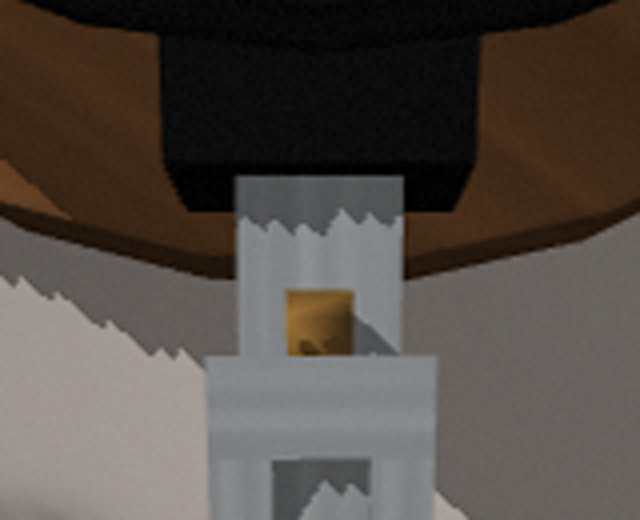

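The sleeve is on the stub, its mouth edge (y≈356) just meeting the catch (y 290–355). The shoulder is about 21 mm ahead.

Emit:
move_arm(
  targets=[
    [1.5,0,0,0,0,0,-1],
    [1.5,0,0,0,0,0,-1],
    [1.5,0,0,0,0,0,-1],
  ],
)

```text
time_s: 12.58
tool_pos: [0.4661, -0.0831, 0.1288]
tool_rot: [[0.837, 0.547, -0.002], [0.547, -0.837, -0.001], [-0.002, -0.0, -1.0]]
force: [-5.7, -3.5, 1.5]
opening: 0.0277
gripper_force: 40.0
```

Emit:
move_arm(
  targets=[
    [1.5,0,0,0,0,0,-1],
    [1.5,0,0,0,0,0,-1],
    [1.5,0,0,0,0,0,-1],
  ],
)

```text
time_s: 12.95
tool_pos: [0.4695, -0.0808, 0.1286]
tool_rot: [[0.837, 0.548, -0.003], [0.548, -0.837, -0.001], [-0.004, -0.001, -1.0]]
force: [-8.6, -6.1, 3.5]
opening: 0.0278
gripper_force: 40.0
```

Emit:
move_arm(
  targets=[
    [1.5,0,0,0,0,0,-1],
    [1.5,0,0,0,0,0,-1],
    [1.5,0,0,0,0,0,-1],
  ],
)

```text
time_s: 13.32
tool_pos: [0.4738, -0.0779, 0.1286]
tool_rot: [[0.837, 0.547, -0.001], [0.547, -0.837, 0.0], [-0.001, -0.001, -1.0]]
force: [-0.5, 0.1, -0.4]
opening: 0.0274
gripper_force: 40.0
```

Emit:
move_arm(
  targets=[
    [1.5,0,0,0,0,0,-1],
    [1.5,0,0,0,0,0,-1],
  ],
)

```text
time_s: 13.58
tool_pos: [0.4765, -0.0761, 0.1286]
tool_rot: [[0.837, 0.547, -0.001], [0.547, -0.837, -0.0], [-0.001, -0.0, -1.0]]
force: [-3.1, -1.8, -0.5]
opening: 0.0276
gripper_force: 40.0
```

```bash
python3 - <<'E'
from h import *
c=grab('wrist'); s=arm.state(); print(s['tool_pos'],s['force'])
a=cv2.resize(c['pixels'][0:130,240:400],(640,520),interpolation=cv2.INTER_CUBIC)
cv2.imwrite('pics/w6.png',a[:,:,::-1])
E
```

```text
[ 0.47668323 -0.07600318  0.12857708] [-2.03856711 -1.94732666 -1.45080213]
```

View pics/w6.png

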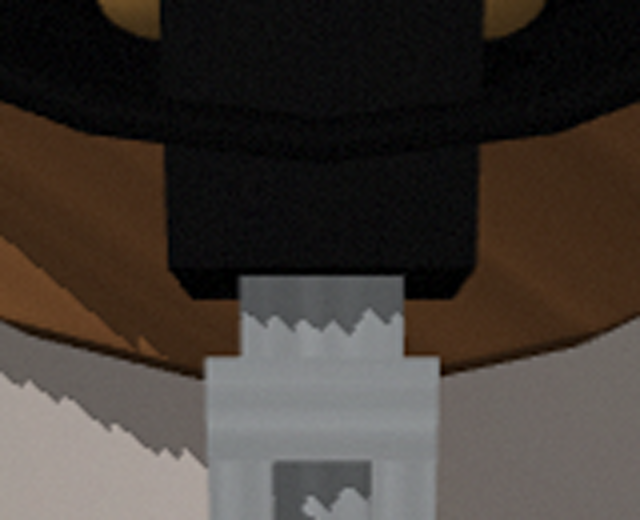

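The catch is now under the sleeve's front wall, and about 10 mm remains to the shoulder (y 275 to 356).

Emit:
move_arm(
  targets=[
    [1.5,0,0,0,0,0,-1],
    [1.5,0,0,0,0,0,-1],
    [1.5,0,0,0,0,0,-1],
  ],
)

```text
time_s: 14.0
tool_pos: [0.4805, -0.0735, 0.1286]
tool_rot: [[0.837, 0.547, -0.0], [0.547, -0.837, 0.0], [-0.0, -0.0, -1.0]]
force: [-3.9, -2.6, -0.7]
opening: 0.0278
gripper_force: 40.0
```

Emit:
move_arm(
  targets=[
    [1,0,0,0,0,0,-1],
    [1,0,0,0,0,0,-1],
  ],
)

```text
time_s: 14.25
tool_pos: [0.4822, -0.0724, 0.1286]
tool_rot: [[0.837, 0.547, -0.0], [0.547, -0.837, 0.0], [-0.0, -0.0, -1.0]]
force: [-2.8, -1.4, -1.3]
opening: 0.0275
gripper_force: 40.0
```

Emit:
move_arm(
  targets=[
    [1,0,0,0,0,0,-1],
    [0.5,0,0,0,0,0,-1],
  ],
)

```text
time_s: 14.5
tool_pos: [0.4839, -0.0714, 0.1287]
tool_rot: [[0.837, 0.547, 0.001], [0.547, -0.837, 0.0], [0.001, 0.0, -1.0]]
force: [-0.9, -0.7, -2.9]
opening: 0.0278
gripper_force: 40.0
```

```bash
python3 - <<'E'
from h import *
c=grab('wrist'); s=arm.state(); print(s['tool_pos'],s['force'])
g=c['pixels'].astype(int)
print(g[50:130:2,320].tolist())
cv2.imwrite('pics/w7.png',cv2.resize(c['pixels'][40:150,260:380],(600,550),interpolation=cv2.INTER_CUBIC)[:,:,::-1])
E
```

```text
[ 0.48387268 -0.07142978  0.12871027] [-0.03513898  0.42877246 -3.45064546]
[[16, 15, 15], [7, 4, 7], [10, 13, 11], [15, 14, 14], [7, 8, 9], [4, 5, 6], [10, 11, 10], [12, 11, 11], [13, 11, 12], [12, 11, 13], [15, 13, 14], [13, 14, 13], [8, 10, 10], [13, 12, 14], [11, 11, 13], [9, 6, 10], [11, 9, 12], [14, 14, 13], [9, 11, 11], [31, 31, 31], [141, 143, 145], [141, 145, 147], [141, 144, 145], [142, 145, 146], [138, 140, 142], [137, 138, 141], [139, 142, 144], [146, 147, 150], [146, 149, 151], [138, 140, 143], [135, 137, 139], [135, 136, 139], [140, 141, 143], [92, 88, 79], [130, 95, 44], [135, 100, 48], [117, 86, 42], [108, 80, 38], [109, 78, 38], [100, 73, 34]]
```

Emit:
move_arm(
  targets=[
    [0.5,0,0,0,0,0,-1],
    [0.5,0,0,0,0,0,-1],
    [0,0,0,0,0,0,-1],
  ],
)

```text
time_s: 14.92
tool_pos: [0.4844, -0.0711, 0.1288]
tool_rot: [[0.837, 0.547, 0.0], [0.547, -0.837, 0.0], [0.0, 0.0, -1.0]]
force: [-0.7, 0.3, -2.3]
opening: 0.0275
gripper_force: 40.0
```

```bash
cat > sl.py <<'E'
from h import *
c=grab('wrist'); s=arm.state(); print(s['tool_pos'].round(5),s['force'].round(2), 'axial',(s['force']@s['tool_rot'][:,0]).round(2))
g=c['pixels'].astype(int); b=((g[:,:,0]-g[:,:,2])>35)&(g[:,:,0]>70)
b[:90]=0;b[150:]=0;b[:,:295]=0;b[:,345:]=0
ys,xs=np.where(b); print('brass rows',ys.min(),ys.max(),'cols',xs.min(),xs.max(),b.sum())
print('col320 gray',g[84:150,320].sum(1)//3)
E
python3 sl.py
```

```text
[ 0.4844  -0.07111  0.12876] [-0.32  0.94 -2.  ] axial 0.24
brass rows 118 134 cols 312 327 231
col320 gray [ 11  12  10  12   0 141 145 145 144 145 144 145 144 140 139 140 139 140
 144 145 147 147 149 144 139 138 135 134 136 138 139 106  87  87  88  88
  95  94  90  78  76  77  76  76  76  70  74  72  71  55  40 103 139 140
 141 143 140 140 140 131 127 136 137 139 138 139]
```

Emit:
move_arm(
  targets=[
    [-1,0,0,0,0,0,-1],
    [-1,0,0,0,0,0,-1],
    [-1,0,0,0,0,0,-1],
  ],
)

```text
time_s: 15.35
tool_pos: [0.4824, -0.0726, 0.1289]
tool_rot: [[0.837, 0.547, 0.002], [0.547, -0.837, 0.001], [0.002, 0.001, -1.0]]
force: [3.8, 2.8, -4.9]
opening: 0.0276
gripper_force: 40.0
```

Emit:
move_arm(
  targets=[
    [-0.7,0,0,0,0,0,-1],
    [-0.7,0,0,0,0,0,-1],
    [-0.7,0,0,0,0,0,-1],
  ],
)

```text
time_s: 15.72
tool_pos: [0.4807, -0.0737, 0.129]
tool_rot: [[0.837, 0.547, 0.002], [0.547, -0.837, 0.0], [0.002, 0.001, -1.0]]
force: [4.6, 2.3, -5.4]
opening: 0.0277
gripper_force: 40.0
```

```bash
python3 sl.py
```

```text
[ 0.48057 -0.07378  0.12893] [ 4.66  2.88 -4.68] axial 5.47
brass rows 115 131 cols 312 327 232
col320 gray [ 11   0  36  86  85 139 140 143 143 143 145 145 142 140 139 136 137 141
 142 144 146 148 148 145 139 137 136 135 136 138 125  88  90  97  92  84
  79  74  75  74  74  73  72  73  69  68  64  58 137 141 140 138 138 138
 138 140 140 140 139 121 134 137 137 136 139 137]
```

Emit:
move_arm(
  targets=[
    [-0.7,0,0,0,0,0,-1],
    [-0.7,0,0,0,0,0,-1],
    [-0.7,0,0,0,0,0,-1],
  ],
)

```text
time_s: 16.15
tool_pos: [0.4788, -0.0749, 0.129]
tool_rot: [[0.837, 0.547, 0.002], [0.547, -0.837, 0.0], [0.002, 0.001, -1.0]]
force: [4.5, 2.8, -4.1]
opening: 0.0275
gripper_force: 40.0
```

Emit:
move_arm(
  targets=[
    [-0.7,0,0,0,0,0,-1],
    [-0.7,0,0,0,0,0,-1],
  ],
)

```text
time_s: 16.4
tool_pos: [0.4777, -0.0757, 0.129]
tool_rot: [[0.837, 0.547, 0.002], [0.547, -0.837, 0.0], [0.002, 0.001, -1.0]]
force: [5.3, 2.9, -4.4]
opening: 0.028
gripper_force: 40.0
```

Emit:
move_arm(
  targets=[
    [-0.7,0,0,0,0,0,-1],
    [-0.7,0,0,0,0,0,-1],
  ],
)

```text
time_s: 16.65
tool_pos: [0.4768, -0.0763, 0.129]
tool_rot: [[0.837, 0.547, 0.003], [0.547, -0.837, 0.001], [0.003, 0.001, -1.0]]
force: [6.9, 5.4, -5.1]
opening: 0.0279
gripper_force: 40.0
```

Emit:
move_arm(
  targets=[
    [-0.7,0,0,0,0,0,-1],
    [-0.7,0,0,0,0,0,-1],
  ],
)

```text
time_s: 16.9
tool_pos: [0.4764, -0.0766, 0.1292]
tool_rot: [[0.838, 0.546, 0.005], [0.546, -0.838, 0.002], [0.005, 0.001, -1.0]]
force: [11.0, 7.1, -6.9]
opening: 0.0278
gripper_force: 40.0
```

Emit:
move_arm(
  targets=[
    [-0.6,0,0,0,0,0,-1],
    [-0.6,0,0,0,0,0,-1],
  ],
)

```text
time_s: 17.15
tool_pos: [0.4761, -0.0769, 0.1295]
tool_rot: [[0.838, 0.546, 0.007], [0.546, -0.838, 0.002], [0.007, 0.002, -1.0]]
force: [13.2, 10.5, -7.3]
opening: 0.0278
gripper_force: 40.0
```

Emit:
move_arm(
  targets=[
    [0,0,0,0,0,0,-1],
    [0.8,0,0,0,0,0,-1],
    [0.8,0,0,0,0,0,-1],
    [0.8,0,0,0,0,0,-1],
    [0,0,0,0,0,0,-1],
  ],
)

```text
time_s: 17.77
tool_pos: [0.4768, -0.0764, 0.1292]
tool_rot: [[0.837, 0.547, 0.003], [0.547, -0.837, 0.0], [0.003, 0.001, -1.0]]
force: [4.6, 3.2, -3.5]
opening: 0.0276
gripper_force: 40.0
```

```bash
python3 sl.py
```

```text
[ 0.47676 -0.07644  0.12925] [ 4.71  4.23 -3.75] axial 6.25
brass rows 114 131 cols 312 327 236
col320 gray [ 10   0  61  86  96 138 142 142 141 142 144 142 140 140 136 136 137 139
 142 144 145 148 148 141 137 138 135 134 135 138  99  84  92  95  89  81
  73  73  73  72  60  49  50  64  71  67  62  71 137 137 136 136 137 136
 136 136 136 138 138 120 137 135 137 135 137 135]
```

Emit:
move_arm(
  targets=[
    [0.6,0,0,0,0,0,-1],
    [0.4,0,0,0,0,0,-1],
    [0,0,0,0,0,0,-1],
    [0,0,0,0,0,0,0.3],
    [0,0,0,0,0,0,0.3],
    [0,0,0,0,0,0,0.3],
    [0,0,0,0,0,0,0.3],
  ],
  squeeze=10,
)

```text
time_s: 18.7
tool_pos: [0.4765, -0.0763, 0.1287]
tool_rot: [[0.837, 0.547, -0.0], [0.547, -0.837, -0.0], [-0.0, -0.0, -1.0]]
force: [0.9, -0.3, 0.1]
opening: 0.0596
gripper_force: 0.0
```

```bash
python3 sl.py; python3 -c "
from workcell import arm; print(arm.state()['opening'])"
```

```text
[ 0.47649 -0.07624  0.12867] [ 0.49 -0.16  0.54] axial 0.32
brass rows 113 130 cols 312 328 246
col320 gray [  0  88  88 121 136 135 136 134 139 141 136 135 133 134 135 134 134 139
 143 142 144 140 136 133 131 130 131 130 134 111  88  90  97  93  87  78
  77  78  79  54  54  53  71  70  69  65  57 138 144 143 138 139 139 140
 140 139 142 133 130 136 136 135 135 134 136 135]
0.05961149282744249
```

Released, and the catch is still up in the slot. Now raise clear and check.

Emit:
move_arm(
  targets=[
    [0,0,-10,0,0,0,0.3],
    [0,0,-25,0,0,0,0.3],
    [0,0,-35,0,0,0,0.3],
    [0,0,-40,0,0,0,0.3],
    [0,0,-40,0,0,0,0.3],
    [0,0,0,0,0,0,0.3],
    [0,0,0,0,0,0,0.3],
    [0,0,0,0,0,0,0.3],
  ],
)

```text
time_s: 19.75
tool_pos: [0.4758, -0.0759, 0.2773]
tool_rot: [[0.837, 0.547, -0.003], [0.547, -0.837, 0.001], [-0.002, -0.002, -1.0]]
force: [1.0, 1.0, -0.3]
opening: 0.06
gripper_force: 0.0
```

```bash
python3 - <<'E'
from h import *
c=grab('wrist'); s=arm.state(); p=s['tool_pos'];T=s['tool_rot']; print(p,s['force'],s['time_s'])
g=c['pixels'].astype(int); hsv=cv2.cvtColor(c['pixels'],cv2.COLOR_RGB2HSV)
m=cv2.inRange(hsv,(0,100,90),(10,255,255)); n,l,st,ce=cv2.connectedComponentsWithStats(m); i=1+st[1:,4].argmax(); print(st[i],ce[i])
# expected salmon / slot pixel if handle stayed where released
for z,x in [(.059,-.04),(.059,.071)]:
    X=p+T@[x,0,0]; X[2]=z; print(proj(c,X))
b=((g[:,:,0]-g[:,:,2])>35)&(g[:,:,0]>70); u,v=proj(c,X).astype(int); w=b[v-15:v+15,u-15:u+15]; print(w.sum(),np.argwhere(w).mean(0)+[v-15,u-15])
print(g[v-20:v+20,u].sum(1)//3)
E
```

```text
[ 0.47591757 -0.07592306  0.2773177 ] [-0.52485296 -0.05029613  0.54752857] 19.8
[ 309  183   26   82 1899] [321.34491838 221.95681938]
[320.61703508 230.26015325]
[320.56885277 124.4015106 ]
62 [119.83870968 321.01612903]
[129 131 131 124 126 128 134 135 129 125 124 115  85  94  91  86  87  78
  77  52  68 140 106 138 142 140 128 133 134 135 135 134 135 133 135 135
 134 135 133 134]
```

```bash
python3 -c "
from workcell import arm; print(arm.hand_in())"
```

```text
the job is handed in; nothing more can be done
None
```

The handle is on the stub with the catch up in the slot. I tugged it back at about 17 N until the skillet came up against the board's rim, then let go, moved the arm clear and handed the job in at about 20 s; no verdict came back.

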